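Hold a bread roll in the tongs over the grocery carton

ROBOT

A 6-joint arm with a two-finger parallel gripper is mounted at the origin on the work surface. World frame = base frame: x ahead of the robot, y to its left, z up, the work surface at z = 0. Lengths are in mm, angles in rad, forces in N, time in s.
With the tool pointing down it reaches from about 400 to 925 mm from the base axis. Payload 12.5 kg.
Tool frame: the origin (TCP) lies midway between the tips of the shut fingers; the grasp point (between the pads) lies 19 mm behind it; z points along the fingers, y is the direction in which the jaws open and shut (so a half turn about z gives the same grasp; the last joint's range is limited). The gripper opens to 95 mm and grips with 3 to 60 N. Pads are 20 mm wide; open, the fingers measure 119 mm over their backs; the gripper's body (75 mm by 180 mm) begins 59 mm behind the grasp point.
Start: joints at [1.096, 0.491, 1.559, -0, 1.092, -0.106], TCP at [225.295, 583, 214.661] pointing down, gripper open.
Joint ranges: [-3.1, 3.1], [-0.84, 2.19], [0.05, 2.79], [-1.13, 4.28], [0.06, 2.93], [-2.69, 2.69]. Speed limits (rad/s): [2.22, 2.22, 2.79, 3.14, 3.14, 3.14].

INTERFACE

Orientations are given as [roll, pitch, yaw] about the fixed x, y, z axes, in that order (R = Rz(yaw) Ry(pitch) Rx(roll)).
In Python, from cell import * gives the robot as it stands. The module is installed in compiled form; this text tells all that it offers.
- The arm moves only by the tool carry_out, never from a script. Its argument "moves" is a list of rows, each an object of numbers: "dx", "dy", "dz": the shift along the tool's x, y, z in m; "twist": the turn about the tool's z in degrees. A call has 1 to 5 rows; each row is the pose to reach, as a shift and turn from the pose commanded when the call began, along the tool's axes at that moment; what a row does not reach only later rows make up. A row lasts 1/10 s, in which the tool goes at most 50 mm and 8.59 degrees, less where a joint would pass 70% of its speed; a pose out of reach is approached as far as the arm can. A call with a gripper value outside its range is refused whole. "grip" is the finger opening in m, from 0 to 0.0951, set as the call begins (left out, the last holds). The fingers move at their own pace and stop on an object; the grip force is fixed at half the most. Time passes only in rows, so rows that repeat a pose let the fingers close. It gives the time, the measured TCP pose, the force and the opening at its end, in the units of the state.
- state(): the state, without advancing time (a new reading comes with each control period).
- read_camera(name): name is "side" or "top"; returns (picture, depth): 400x640x3 uint8, red, green, blue; 400x640 float32, mm along the optical axis (not along the pixel's ray), 0 where there is no reading.
- camera_info(name): a dict with "mtx" (3x3 intrinsics, pixels), "R" (3x3) and "t" (3): a world point X has camera coordinates R X + t. Camera axes: x right, y down, z forward; pixel columns grow to the right and rows downward; lengths in mm; the calibration is good to about 2 mm. A picture is of the moment at which its call begins. camera_info takes no time and is no camera call.
- job_done(): hands the job in, once; it reports no verdict.
The state is a dict: "t": time; "joints": joint angles; "qvel": joint speeds; "tau": joint torques, N m; "eef_pos": TCP position; "tcp_rot": TCP orientation; "ft_force": force on the tool from outside, world axes, zero at the start; "moment": the same for the moment, N m; "opening": opening from 0.0 (shut) to 1.0 (fully open).
Only numpy, scipy, OpenCV 4.12 (cv2) and the standard library are available. Lean on these libraries where they do the work, as an engineer would, in place of code of your own. Each camera call takes 0.05 s, during which the arm holds its last target. There are 200 camera calls.

TASK

Nobody touches the bread by hand at this food pantry: take the kitchen tongs by their black handles, pick the one round roll off the bread board with them, and hold it up over the middle of the open grocery carton, about a hand's breadth clear of the rim, ready for the other volunteer to bag it. Finish while still holding it there in the tongs, with nothing but the tongs touching it. Leave the two long rolls and the other groceries where they are.

Things in the scene. Friction and masses are not known exactly. Their poses are not given: they have to be found in the camera images.
- tongs: Sprung steel kitchen tongs, black handles, lying flat: 260 mm long, 30 mm high, 0.13 kg. Origin: on the centre line at underside level, mid-handle, the place to grip; +x to the tips, +z up. Pivot 95 mm behind the origin, tips end 143 mm ahead. Arms are strips on edge, 4 to 26 mm above the underside; black from 50 mm behind to 53 mm ahead. Squeezing the arms together (along y) closes the tips.
- tongs_left: The tongs' arm on their +y side. Origin at the pivot, at underside level; its +x is turned 0.22 rad outward from the tongs' +x when open, 0 when shut. Its head is a cupped plate 30 mm high, 40 mm long, 200 to 240 mm from the pivot. Spring: pushes the arm outward at the handle with 6 N when open, 8 N at 58 mm width, 10 N on the roll, 13 N shut.
- tongs_right: The arm on the -y side, mirror image; both always move alike. At rest the tongs are sprung fully open. Slightly squeezed, the spring keeps them in the grip, so they can be lifted part open; if let go they spring open.
- tongs_bite (a point): Middle between the two heads: 125 mm ahead of the tongs' origin, 15 mm above their underside. Width over the arms at the origin / free gap between the heads here, mm: 66 / 100 open, 58 / 84, 41 to 45 / closed on the round roll, 23 / 3 shut.
- round_roll: The one round bread roll, a crusty dome with a cross cut on top, 58 mm across, 42 mm high, widest 20 mm above its underside, about 45 g, firm. Origin at the centre of its underside, +z up. It sits loose on the bread board; the tongs' heads belong at its sides, about 20 mm up.
- round_roll_center (a point): The roll's centre, 20 mm above its underside.
- long_roll_a: A long bread roll, 92 mm long (its x), 46 mm wide, 40 mm high, three slanting cuts, on the board, beside the others in one row along y, about 115 mm from centre to centre. Leave it.
- long_roll_b: The other long roll, the same. Leave it.
- board: Wooden bread board, fixed, 170 (x) x 340 (y) x 20 mm thick. Origin at the centre of its underside on the table; the rolls stand on top, at 20 mm. The row of three rolls runs along its y; which roll stands where varies.
- carton: Open cardboard carton holding some groceries, fixed, 200 x 200 mm, 110 mm high to the rim, flaps folded down outside (about 220 mm over the flaps). Origin at the centre of its underside on the table. It stands on one side of the board, the tongs lie on the other; which side varies.
- tuna_tin: Bystander: flat tin, 70 mm across, 34 mm high, origin at the centre of its underside. Leave it.
- spice_jar: Bystander: small amber jar with black cap, 43 mm across, 84 mm high, origin at the centre of its underside. Leave it.
- soup_tin: Bystander: tin, 66 mm across, 110 mm high, origin at the centre of its underside. Leave it.
- pasta_box: Bystander: packet standing on its long edge, 45 x 150 x 100 mm high, origin at the centre of its underside. Leave it.
Things that resemble listed ones, but are neither listed nor needed, are in the scene too. Leave any green look-alike of the round_roll alone.

How it is judged (in metres and radians):
On the way, in this order (a step that is already met when the one before it is completed fails the run):
1. the tongs are gripped and lifted off the table, empty (height (world z) of tongs above 0.015 m and contact force between the fingers and tongs above 1 N and contact force between tongs and round_roll below 0.05 N), for 0.2 s.
2. the round roll is lifted off the board between the two heads of the tongs (contact force between each of tongs_left, tongs_right and round_roll above 0.5 N and contact force between the fingers and tongs above 1 N and height (world z) of round_roll_center above 0.07 m and contact force between round_roll and board below 0.05 N), for 0.3 s.
At the end, for the whole second after the job is handed in: The gripper holds the tongs; both heads press the round roll, which hangs still (< 30 mm/s), centre within 70 mm of the carton's middle along each side and > 50 mm above its rim; roll and tongs are clear of the carton, robot clear of the roll, long rolls and groceries within 30 mm of their start (contact force between each of tongs_left, tongs_right and round_roll above 0.5 N and contact force between the fingers and tongs above 1 N and x of round_roll_center in the frame of carton between -0.07 and 0.07 m and y of round_roll_center in the frame of carton between -0.07 and 0.07 m and height (world z) of round_roll_center above 0.16 m and contact force between each of round_roll, tongs and carton below 0.05 N and contact force between each of the arm, the fingers and round_roll below 0.05 N and linear speed of each of round_roll, tongs below 0.03 m/s and distance of each of long_roll_a, long_roll_b, tuna_tin, spice_jar, soup_tin, pasta_box from where it was at the start of the episode below 0.03 m); the arm keeps its last pose, push and grip.
It fails at once if the robot itself touches a roll (contact force between any of the fingers, the arm and round_roll above 0.3 N or contact force between any of the fingers, the arm and long_roll_a above 0.3 N or contact force between any of the fingers, the arm and long_roll_b above 0.3 N).
It fails at once if a long roll or another grocery is moved more than 30 mm or knocked over (distance of any of long_roll_a, long_roll_b, tuna_tin, spice_jar, soup_tin, pasta_box from where it was at the start of the episode above 0.03 m or angle between any of long_roll_a, long_roll_b, tuna_tin, spice_jar, soup_tin, pasta_box's own z axis and vertical above 0.5 rad).
It also fails if it takes over 51 s, if anything falls off the work surface, if the arm or the gripper's body presses on something with over 40 N, if the wrist force passes 120 N, or if a joint passes its speed limit or range.

## Working session

There is one attempt and no reset: what is moved stays moved. The work goes in short steps, Python scripts to look and compute and a tool call to move; the robot and the scene stay as the last step left them, time stands still between calls to the robot, and variables do not carry over. Pictures are saved under pics/ and viewed, about 8 in all and at most 12, crops included, and the job is handed in when it is done.

Besides the shell and the picture viewer there is one more tool, called after "Call:" as name([rows], argument=value, ...), one row to a line, values as JSON. carry_out: Moves the arm, as the interface text tells. Its arguments: {"type":"object","properties":{"moves":{"type":"array","items":{"type":"object","properties":{"dx":{"type":"number"},"dy":{"type":"number"},"dz":{"type":"number"},"twist":{"type":"number"}}}},"grip":{"type":"number"}},"required":["moves"]}

```bash
mkdir -p pics; cat > h.py <<'E'
from cell import *
import numpy as np, cv2
def snap(n,f):
    p,d=read_camera(n); cv2.imwrite(f'pics/{f}.png',p[:,:,::-1]); np.savez(f'{f}.npz',p=p,d=d); return p,d
def pts(n,d):
    c=camera_info(n);v,u=np.indices(d.shape)
    r=np.stack([u,v,np.ones_like(u)],-1)@np.linalg.inv(c['mtx']).T
    return (r*d[...,None]-c['t'])@c['R']
def ray(n,u,v,z):
    c=camera_info(n);r=c['R'].T@np.linalg.inv(c['mtx'])@[u,v,1];o=-c['R'].T@c['t']
    return o+r*(z-o[2])/r[2]
E
python3 - <<'E'
from h import *
print(state())
for n in('top','side'):
    snap(n,n+'0'); c=camera_info(n); print(n,-c['R'].T@c['t'],c['R'],c['mtx'])
E
```

```text
{'t': 0.0, 'joints': array([ 1.09637542e+00,  4.91569325e-01,  1.55945422e+00,  1.96839547e-05,
        1.09171808e+00, -1.05600086e-01]), 'qvel': array([ 7.73803303e-04, -2.38494156e-04, -8.89899184e-05,  5.05061441e-04,
       -2.04195616e-03,  9.88506558e-04]), 'tau': array([-2.19245463e-03, -6.12660527e+01, -2.58163762e+01,  6.91532576e-02,
        4.83036088e-02, -1.35918576e-04]), 'eef_pos': array([225.18163698, 582.75638221, 214.05404677]), 'tcp_rot': array([-3.14045192e+00, -1.38466482e-04,  2.77276267e+00]), 'ft_force': array([-0.79530458,  0.34594768,  0.10979402]), 'moment': array([-0.02269008, -0.03155331,  0.00050705]), 'opening': 0.9974920007221613}
top [3.88479055e+02 1.26051694e+00 1.44583242e+03] [[-0.00449492 -0.99994829 -0.00912194]
 [-0.98915824  0.00578503 -0.14673957]
 [ 0.14678475  0.00836346 -0.9891331 ]] [[507.70372456   0.         315.35101135]
 [  0.         507.70372456 190.84433422]
 [  0.           0.           1.        ]]
side [ 518.50422507 -829.45514973 1023.13731512] [[ 0.99359183 -0.11232404 -0.01259294]
 [-0.09347079 -0.75391492 -0.65028879]
 [ 0.06354906  0.6472987  -0.75958272]] [[433.72170225   0.         321.75330728]
 [  0.         433.72170225 206.68672503]
 [  0.           0.           1.        ]]
```

View pics/top0.png

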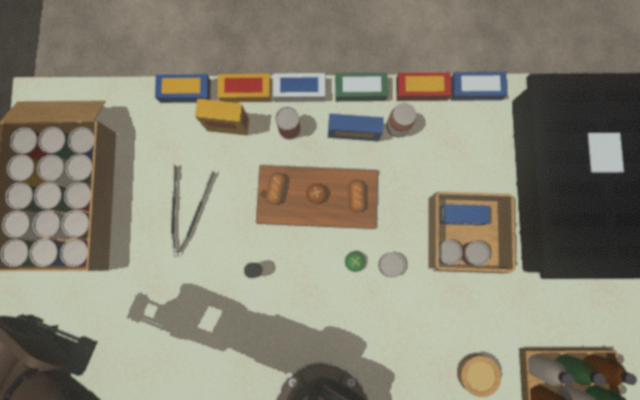

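View pics/side0.png

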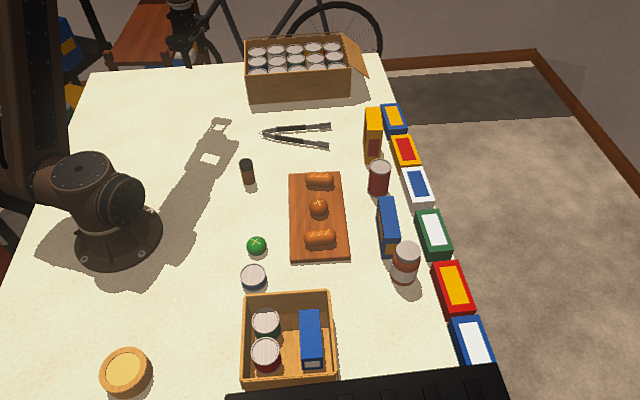

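The top view shows the tongs with their pivot near (178,253) and tips near (177,167) and (215,173). The round roll is in the middle of the row at (317,193), with the long rolls at (277,188) and (358,195). The carton is centred near (472,232), and the green look-alike is at (356,261). The side view agrees.

```bash
cat > m.py <<'E'
from h import *
t=np.load('top0.npz');p,d=t['p'],t['d'];P=pts('top',d)
hsv=cv2.cvtColor(p,cv2.COLOR_RGB2HSV);V=hsv[...,2]
def box(u0,u1,v0,v1):
    m=np.zeros(d.shape,bool);m[v0:v1,u0:u1]=1;return m
# tongs by darkness
m=box(165,225,155,262)&(V<150);print('tongs px',m.sum(), np.median(V[box(165,225,155,262)]))
c,_=cv2.findContours(m.astype(np.uint8),0,2);c=max(c,key=cv2.contourArea)[:,0]
W=np.array([ray('top',u,v,15) for u,v in np.argwhere(m)[:,::-1]])[:,:2]
h=cv2.minEnclosingTriangle(W.astype(np.float32)[:,None])[1][:,0];print('tri',h.round())
for v in range(160,262,8):
    u=np.where(m[v])[0];print(v,u, [ray('top',x,v,15)[:2].round().tolist() for x in (u[[0,-1]] if len(u) else [])])
z=P[...,2]
for nm,b,lo in(('roll',box(303,332,178,208),35),('la',box(262,292,168,208),35),('lb',box(344,372,172,216),35),('board',box(245,390,155,238),12),('carton',box(425,525,185,280),95)):
    k=b&(z>lo);q=P[k];print(nm,k.sum(),q.min(0).round(),q.max(0).round(),cv2.minAreaRect(q[:,:2].astype(np.float32)))
E
python3 m.py
```

```text
tongs px 1075 197.0
tri [[328. 415.]
 [680. 429.]
 [655. 293.]]
160 [] []
168 [174 175 176 177 178 179 180] [[670.0, 420.0], [669.0, 402.0]]
176 [174 175 176 177 178 179 180 210 211 212 213 214 215 216] [[646.0, 419.0], [645.0, 298.0]]
184 [174 175 176 177 178 207 208 209 210 211 212] [[623.0, 418.0], [622.0, 309.0]]
192 [173 174 175 176 177 178 204 205 206 207 208 209] [[600.0, 420.0], [599.0, 317.0]]
200 [172 173 174 175 176 177 178 201 202 203 204 205 206] [[577.0, 422.0], [576.0, 325.0]]
208 [172 173 174 175 176 177 178 197 198 199 200 201 202 203] [[554.0, 421.0], [553.0, 333.0]]
216 [171 172 173 174 175 176 177 194 195 196 197 198 199 200] [[531.0, 423.0], [531.0, 341.0]]
224 [171 172 173 174 175 176 177 191 192 193 194 195 196] [[508.0, 422.0], [508.0, 351.0]]
232 [171 172 173 174 175 176 177 187 188 189 190 191 192 193 194] [[486.0, 421.0], [485.0, 356.0]]
240 [173 174 175 176 177 178 184 185 186 187 188 189] [[463.0, 415.0], [463.0, 370.0]]
248 [174 175 176 177 178 179 180 181 182 183 184] [[441.0, 411.0], [441.0, 383.0]]
256 [] []
roll 335 [388. -17.  38.] [ 618.   39. 1446.] ((503.3804016113281, 12.55978775024414), (56.0028076171875, 229.47601318359375), 89.22514343261719)
la 488 [562.  98.  37.] [651. 151.  70.] ((606.9728393554688, 124.84173583984375), (45.78024673461914, 90.43521881103516), 78.83070373535156)
lb 491 [ 388. -125.   40.] [6.300e+02 1.000e+00 1.446e+03] ((501.8892822265625, -72.80255889892578), (62.884796142578125, 263.5040283203125), 70.27574157714844)
board 7084 [ 388. -163.   12.] [ 679.  182. 1446.] ((530.77001953125, 12.78680419921875), (340.22650146484375, 283.0314636230469), 87.07020568847656)
carton 1167 [ 374. -512.   95.] [5.850e+02 1.000e+00 1.446e+03] ((483.85626220703125, -256.0888366699219), (508.0944519042969, 207.70648193359375), 88.10090637207031)
```

```bash
cat >> m.py <<'E'
print('----')
ok=d>0
k=box(165,225,155,262)&ok&(z>10)&(z<45);print(k.sum(),np.median(z[k]),np.percentile(z[k],[5,95]))
for v in range(164,258,8):
    for s,(a,b) in(('L',(165,183)),('R',(183,225))):
        kk=k&box(a,b,v,v+4); q=P[kk]
        if len(q): print(v,s,len(q),q.mean(0).round(1))
for nm,b,lo,hi in(('roll',box(300,334,176,210),35,75),('la',box(262,292,168,208),35,75),('lb',box(344,372,172,216),35,75),('board',box(245,390,155,238),12,80),('carton',box(425,525,185,280),95,125)):
    kk=b&ok&(z>lo)&(z<hi);q=P[kk];print(nm,kk.sum(),q.min(0).round(),q.max(0).round(),cv2.minAreaRect(q[:,:2].astype(np.float32)))
E
python3 m.py|sed -n '/----/,$p'
```

```text
----
506 22.67426321816658 [11.20560153 30.38381271]
164 L 9 [674.2 417.4  26.3]
172 L 6 [652.  415.5  23.5]
172 R 16 [651.1 307.6  24.6]
180 L 11 [629.3 416.5  21.4]
180 R 15 [628.  317.1  25.1]
188 L 10 [605.8 416.   21.3]
188 R 10 [606.2 326.7  19.4]
196 L 11 [583.4 416.4  22.2]
196 R 10 [583.1 334.4  20.2]
204 L 12 [560.1 416.2  22.7]
204 R 13 [559.7 343.   19.7]
212 L 10 [537.1 415.9  22.7]
212 R 12 [537.7 351.3  20.5]
220 L 13 [515.3 417.6  20.4]
220 R 13 [515.  359.5  20.5]
228 L 12 [492.3 416.7  22. ]
228 R 12 [491.7 364.5  20.5]
236 L 11 [469.9 414.3  18.6]
236 R 13 [469.7 377.5  20.2]
244 L 23 [446.6 400.7  20.8]
244 R 2 [450.5 386.3  14.6]
252 L 10 [425.7 405.4  16.7]
roll 332 [565. -17.  38.] [618.  39.  71.] ((591.3735961914062, 11.369701385498047), (56.0028076171875, 53.473514556884766), 89.22514343261719)
la 488 [562.  98.  37.] [651. 151.  70.] ((606.9728393554688, 124.84173583984375), (45.78024673461914, 90.43521881103516), 78.83070373535156)
lb 487 [ 539. -125.   40.] [630. -80.  68.] ((584.2723999023438, -102.60366821289062), (44.864070892333984, 90.93959045410156), 89.91913604736328)
board 7042 [ 494. -163.   12.] [679. 182.  71.] ((586.7317504882812, 9.920394897460938), (340.2315979003906, 170.96531677246094), 87.07495880126953)
carton 1140 [ 374. -512.   95.] [ 585. -297.  117.] ((478.716796875, -404.88336181640625), (210.1442413330078, 207.17518615722656), 87.6158447265625)
```

```bash
cat >> m.py <<'E'
print('====')
a=-.183;ax=np.array([np.cos(a),np.sin(a)]);ay=np.array([-ax[1],ax[0]])
q=P[k];k2=(q[:,2]>12);q=q[k2][:,:2]
s=q@ax;w=q@ay;print('s',s.min(),s.max(),np.sort(s)[[3,-4]])
for s0 in np.arange(np.floor(s.min()/10)*10,s.max(),20):
    i=(s>=s0)&(s<s0+10);j=w[i]
    if len(j): c=(j.min()+j.max())/2;l=j[j>c].mean();r=j[j<c].mean();print(s0+5,j.min().round(1),j.max().round(1),'mid',(l+r)/2,'sep',l-r)
o=lambda s,w:(ax*s+ay*w)
print('contour mask ends', (W@ax).min(),(W@ax).max())
# side check: tongs ends and roll
E
python3 m.py|sed -n '/====/,$p'
```

```text
Traceback (most recent call last):
  File "m.py", line 9, in <module>
    W=np.array([ray('top',u,v,15) for u,v in np.argwhere(m)[:,::-1]])[:,:2]
                ~~~^^^^^^^^^^^^^^
  File "h.py", line 10, in ray
    c=camera_info(n);r=c['R'].T@np.linalg.inv(c['mtx'])@[u,v,1];o=-c['R'].T@c['t']
ValueError: time passes only in moves, steps and waits
```

```bash
python3 -c "
import cv2
a=cv2.imread('pics/top0.png')[155:265,150:260];b=cv2.imread('pics/side0.png')[105:165,250:345]
cv2.imwrite('pics/c1.png',cv2.resize(a,None,fx=5,fy=5))
cv2.imwrite('pics/c2.png',cv2.resize(b,None,fx=8,fy=8))"
```

```text
(no output)
```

View pics/c1.png

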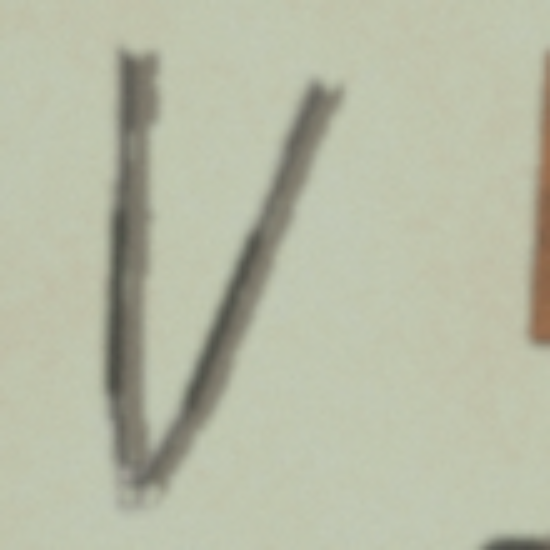

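The crop shows the black handle strips spanning rows 210–390 on the left arm and 230–420 on the right. The shadow lies just to the right of each strip, and the pivot is near crop (140,485).

```bash
python3 - <<'E'
s=open('h.py').read().replace("def snap","import functools\ncamera_info=functools.lru_cache(None)(camera_info)\ndef snap",1)
open('h.py','w').write(s)
E
python3 m.py|sed -n '/====/,$p'
python3 - <<'E'
from h import *
f=lambda x,y:ray('top',149.5+x/5+.1,154.5+y/5+.1,24)[:2].round(1)
for n,x,y in(('Ltip',128,52),('Lblk0',120,210),('Lblk1',112,390),('Rtip',320,85),('Rblk0',255,232),('Rblk1',195,405),('piv',140,485)):print(n,f(x,y))
E
```

```text
====
s 336.9805814243398 592.7399859159864 [339.71346669 591.05386518]
335.0 473.7 478.6 mid 476.47174527013965 sep 3.985559124191866
355.0 467.9 485.7 mid 476.7938269752569 sep 8.783931085550535
375.0 460.4 492.1 mid 476.1735015240654 sep 26.274620160923746
395.0 454.5 499.1 mid 476.4770108816514 sep 40.38170093579896
415.0 449.7 503.7 mid 476.0061735649842 sep 48.67617409487809
435.0 446.1 508.0 mid 476.4196603366754 sep 57.0239726489458
455.0 442.4 509.6 mid 476.25425110580676 sep 62.77456134527904
475.0 439.5 513.4 mid 476.0962222151897 sep 70.23950273303626
495.0 435.8 519.2 mid 476.5282643468319 sep 77.4633041369317
515.0 432.7 520.0 mid 476.40124991172 sep 84.23936316452136
535.0 430.2 525.2 mid 477.1203853214183 sep 90.66992207980769
555.0 425.0 527.5 mid 476.10670675012045 sep 97.9660611356382
575.0 420.4 532.1 mid 476.7281078598569 sep 107.4257122962095
595.0 417.1 535.5 mid 476.40424110886494 sep 115.42950417299983
contour mask ends 346.9739568411509 590.8917092516579
Ltip [676.5 413.8]
Lblk0 [585.3 415.1]
Lblk1 [483.4 415.8]
Rtip [656.7 303.3]
Rblk0 [572.3 338. ]
Rblk1 [474.8 368.9]
piv [430.4 398.2]
```

```bash
cat >> h.py <<'E'
def go(x,y,z,yaw):
    s=state();y0=s['tcp_rot'][2];D=(np.array([x,y,z])-s['eef_pos'])/1000;c,n=np.cos(y0),np.sin(y0)
    tw=-np.degrees((yaw-y0+np.pi)%(2*np.pi)-np.pi)
    print('t',s['t'],s['eef_pos'].round(1),s['tcp_rot'].round(3),'op',round(s['opening']*95.1,1),'F',s['ft_force'].round(1))
    print('dx %.4f dy %.4f dz %.4f twist %.2f'%(c*D[0]+n*D[1],n*D[0]-c*D[1],-D[2],tw))
E
python3 -c "
from h import *
go(531,386,120,2.959)"
```

```text
t 0.1 [225.2 582.8 214.1] [-3.141 -0.     2.773] op 94.8 F [ 0.4 -0.1  0.5]
dx -0.3562 dy -0.0733 dz 0.0941 twist -10.67
```

Call:
carry_out([
  {"dx": -0.045,"dy": -0.009,"twist": -2},
  {"dx": -0.09,"dy": -0.018,"twist": -4},
  {"dx": -0.135,"dy": -0.027,"twist": -7},
  {"dx": -0.18,"dy": -0.037,"twist": -9},
  {"dx": -0.225,"dy": -0.046,"twist": -10.7},
], grip=0.095)

```text
schema error: expected keys dx, dy, dz, twist
```

```bash
python3 -c "
from h import *
go(531,386,60,2.959)"
```

```text
t 0.1 [225.2 582.8 214.1] [-3.141 -0.     2.773] op 94.8 F [ 0.4 -0.1  0.5]
dx -0.3562 dy -0.0733 dz 0.1541 twist -10.67
```

Call:
carry_out([
  {"dx": -0.045,"dy": -0.009,"dz": 0,"twist": -2},
  {"dx": -0.09,"dy": -0.018,"dz": 0,"twist": -4},
  {"dx": -0.135,"dy": -0.027,"dz": 0,"twist": -7},
  {"dx": -0.18,"dy": -0.037,"dz": 0,"twist": -9},
  {"dx": -0.225,"dy": -0.046,"dz": 0,"twist": -10.7},
], grip=0.095)

```text
t: 0.6
eef_pos: [419.8, 457.7, 214.4]
tcp_rot: [-3.141, -0.0, 2.961]
ft_force: [0.5, 0.8, -0.6]
opening: 0.997
```

```bash
python3 -c "
from h import *
go(531,386,60,2.959)"
```

```text
t 0.6 [419.8 457.7 214.4] [-3.141 -0.     2.961] op 94.8 F [ 0.5  0.8 -0.6]
dx -0.1222 dy -0.0506 dz 0.1544 twist 0.12
```

Call:
carry_out([
  {"dx": -0.03,"dy": -0.013,"dz": 0.03,"twist": 0},
  {"dx": -0.06,"dy": -0.025,"dz": 0.06,"twist": 0},
  {"dx": -0.09,"dy": -0.038,"dz": 0.09,"twist": 0},
  {"dx": -0.122,"dy": -0.0505,"dz": 0.12,"twist": 0},
  {"dx": -0.122,"dy": -0.0505,"dz": 0.154,"twist": 0},
])

```text
t: 1.1
eef_pos: [532.7, 385.0, 59.4]
tcp_rot: [3.141, 0.001, 2.956]
ft_force: [0.1, 0.6, -0.4]
opening: 1.001
```

```bash
python3 -c "
from h import *
go(531,386,3,2.959)
a,_=snap('side','s1');b,_=snap('top','t1')
A=cv2.resize(a[90:190,230:390],None,fx=5,fy=5);cv2.imwrite('pics/s1c.png',A[:,:,::-1])"
```

```text
t 1.1 [532.7 385.   59.4] [3.141e+00 1.000e-03 2.956e+00] op 95.2 F [ 0.1  0.6 -0.4]
dx 0.0019 dy 0.0007 dz 0.0564 twist -0.16
```

View pics/s1c.png

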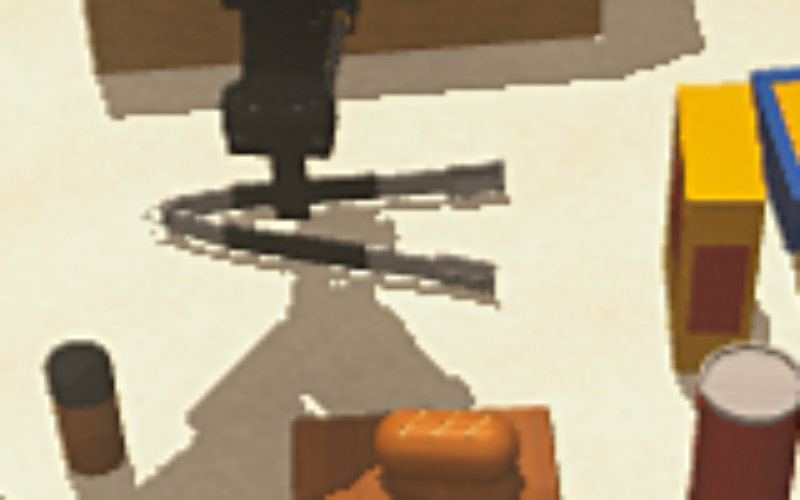

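The near fingertip is at crop (290,215), 60 mm up and over the black handles as planned, so I'm descending.

Call:
carry_out([
  {"dx": 0.002,"dy": 0.0007,"dz": 0.02,"twist": 0},
  {"dx": 0.002,"dy": 0.0007,"dz": 0.035,"twist": 0},
  {"dx": 0.002,"dy": 0.0007,"dz": 0.048,"twist": 0},
  {"dx": 0.002,"dy": 0.0007,"dz": 0.055,"twist": 0},
  {"dx": 0.002,"dy": 0.0007,"dz": 0.0555,"twist": 0},
])

```text
t: 1.7
eef_pos: [527.3, 388.3, 4.6]
tcp_rot: [-3.141, -0.001, 2.96]
ft_force: [1.0, -0.3, 0.4]
opening: 0.999
```

Call:
carry_out([
  {"dx": 0,"dy": 0,"dz": 0,"twist": 0},
  {"dx": 0,"dy": 0,"dz": 0,"twist": 0},
  {"dx": 0,"dy": 0,"dz": 0,"twist": 0},
  {"dx": 0,"dy": 0,"dz": 0,"twist": 0},
  {"dx": 0,"dy": 0,"dz": 0,"twist": 0},
], grip=0.056)

```text
t: 2.2
eef_pos: [528.0, 388.4, 5.6]
tcp_rot: [3.141, 0.001, 2.96]
ft_force: [1.6, 0.4, 1.7]
opening: 0.637
```

Call:
carry_out([
  {"dx": 0,"dy": 0,"dz": 0,"twist": 0},
  {"dx": 0,"dy": 0,"dz": 0,"twist": 0},
  {"dx": 0,"dy": 0,"dz": 0,"twist": 0},
])

```text
t: 2.5
eef_pos: [528.1, 388.4, 5.6]
tcp_rot: [3.141, 0.001, 2.959]
ft_force: [2.2, -0.1, 4.8]
opening: 0.588
```

Call:
carry_out([
  {"dx": 0,"dy": 0,"dz": -0.003,"twist": 0},
  {"dx": 0,"dy": 0,"dz": -0.008,"twist": 0},
  {"dx": 0,"dy": 0,"dz": -0.015,"twist": 0},
  {"dx": 0,"dy": 0,"dz": -0.025,"twist": 0},
  {"dx": 0,"dy": 0,"dz": -0.035,"twist": 0},
])

```text
t: 3.0
eef_pos: [527.5, 388.3, 41.1]
tcp_rot: [3.141, 0.0, 2.96]
ft_force: [0.2, 0.5, -1.6]
opening: 0.588
```

Call:
carry_out([
  {"dx": 0,"dy": 0,"dz": -0.015,"twist": 0},
  {"dx": 0,"dy": 0,"dz": -0.03,"twist": 0},
  {"dx": 0,"dy": 0,"dz": -0.045,"twist": 0},
  {"dx": 0,"dy": 0,"dz": -0.05,"twist": 0},
  {"dx": 0,"dy": 0,"dz": -0.05,"twist": 0},
])

```text
t: 3.5
eef_pos: [527.9, 388.5, 91.4]
tcp_rot: [3.14, 0.001, 2.96]
ft_force: [-0.3, 0.4, -1.7]
opening: 0.589
```

```bash
python3 -c "
from h import *
go(466,17,90,3.09)
a,_=snap('side','s2');b,_=snap('top','t2')
A=cv2.resize(a[60:180,230:390],None,fx=4,fy=4);cv2.imwrite('pics/s2c.png',A[:,:,::-1])"
```

```text
t 3.5 [527.9 388.5  91.4] [3.14e+00 1.00e-03 2.96e+00] op 56.0 F [-0.3  0.4 -1.7]
dx -0.0064 dy -0.3765 dz 0.0014 twist -7.48
```

View pics/s2c.png

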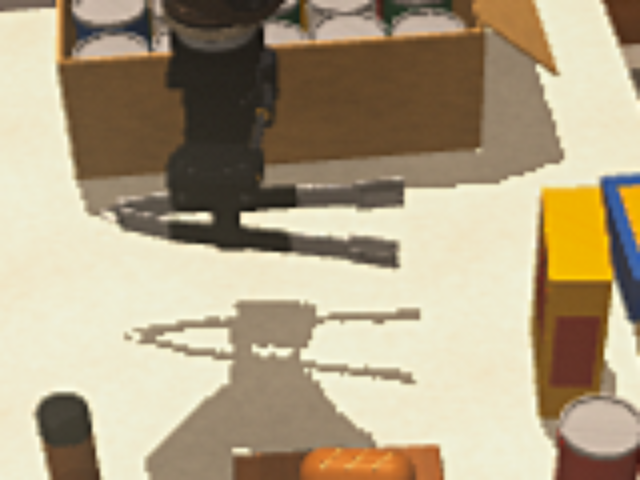

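The tongs are lifted, look level, and hang part open (heads at crop (385,190) and (375,250)). I'll measure where the heads are relative to the TCP.

```bash
cat > heads.py <<'E'
from h import *
import sys
tcp=np.array(eval(sys.argv[2]));yaw=float(sys.argv[3])-np.pi
ax=np.array([np.cos(yaw),np.sin(yaw)]);ay=np.array([-ax[1],ax[0]])
for n,f in(('top','t'),('side','s')):
    d=np.load(f+sys.argv[1]+'.npz')['d'];P=pts(n,d)[d>0];q=P-tcp;s=q[:,:2]@ax;w=q[:,:2]@ay
    k=(s>30)&(s<170)&(abs(w)<80)&(q[:,2]>-30)&(q[:,2]<45)
    print(n,k.sum(),'tip s',s[k].max().round(1))
    for a in range(50,150,20):
        i=k&(s>a)&(s<=a+20);
        for g in(i&(w>0),i&(w<0)):
            if g.sum():print(a+10,w[g].mean().round(1),w[g].min().round(1),w[g].max().round(1),'dz',np.percentile(q[g,2],[5,95]).round(1),g.sum())
E
python3 heads.py 2 "[527.9,388.5,91.4]" 2.96
```

```text
top 239 tip s 146.9
60 -34.2 -35.8 -29.6 dz [ 0.9 22.4] 24
80 32.7 31.3 34.6 dz [ 1.4 20.9] 15
80 -36.4 -38.9 -33.1 dz [ 0.9 22.8] 24
100 34.3 31.7 37.1 dz [-3.  24.1] 27
100 -39.2 -42.0 -36.2 dz [ 6.4 23.9] 26
120 37.7 34.7 40.9 dz [-1.4 25. ] 30
120 -42.0 -46.1 -37.2 dz [ 8.6 26. ] 29
140 40.5 37.4 43.2 dz [-4.8 24.9] 27
140 -44.5 -47.6 -40.2 dz [ 6.6 25.1] 25
side 417 tip s 143.8
60 31.9 25.9 36.8 dz [-1.4 21.3] 36
60 -33.6 -40.2 -26.9 dz [-1.4 20.4] 34
80 33.4 27.2 38.8 dz [-2.6 20.5] 30
80 -36.8 -41.5 -31.8 dz [ 1.7 20.5] 31
100 35.7 30.6 40.7 dz [-0.2 21.5] 35
100 -38.4 -43.8 -31.8 dz [-2.6 22.6] 40
120 38.7 29.2 45.7 dz [-3.3 21.8] 42
120 -42.4 -49.6 -36.6 dz [-2.7 23. ] 39
140 41.9 35.2 49.3 dz [-3.6 24.7] 30
140 -44.1 -49.1 -39.7 dz [-2.8 24.2] 32
```

```bash
python3 -c "
from h import *
go(464.7,19.7,110,3.0916)"
```

```text
t 3.6 [527.4 388.1  89.9] [-3.141 -0.     2.959] op 55.8 F [ 0.  -1.  -1.1]
dx -0.0051 dy -0.3737 dz -0.0201 twist -7.57
```

Call:
carry_out([
  {"dx": -0.0005,"dy": -0.015,"dz": -0.01,"twist": -0.5},
  {"dx": -0.001,"dy": -0.045,"dz": -0.02,"twist": -1},
  {"dx": -0.002,"dy": -0.08,"dz": -0.02,"twist": -2},
  {"dx": -0.003,"dy": -0.12,"dz": -0.02,"twist": -3},
  {"dx": -0.003,"dy": -0.16,"dz": -0.02,"twist": -4},
])

```text
t: 4.1
eef_pos: [500.7, 228.4, 110.2]
tcp_rot: [-3.141, -0.0, 3.031]
ft_force: [0.6, -0.8, -1.4]
opening: 0.587
```

```bash
python3 -c "
from h import *
go(464.7,19.7,110,3.0916)"
```

```text
t 4.1 [500.7 228.4 110.2] [-3.141 -0.     3.031] op 55.8 F [ 0.6 -0.8 -1.4]
dx 0.0127 dy -0.2114 dz 0.0002 twist -3.49
```

Call:
carry_out([
  {"dx": 0.003,"dy": -0.045,"dz": 0,"twist": -1},
  {"dx": 0.006,"dy": -0.09,"dz": 0,"twist": -2},
  {"dx": 0.009,"dy": -0.135,"dz": 0,"twist": -3},
  {"dx": 0.012,"dy": -0.18,"dz": 0,"twist": -3.5},
  {"dx": 0.0127,"dy": -0.203,"dz": 0,"twist": -3.5},
])

```text
t: 4.6
eef_pos: [464.7, 27.1, 110.3]
tcp_rot: [-3.141, -0.001, 3.089]
ft_force: [0.5, 0.4, -1.6]
opening: 0.59
```

Call:
carry_out([
  {"dx": 0,"dy": -0.006,"dz": 0,"twist": 0},
  {"dx": 0,"dy": -0.0085,"dz": 0,"twist": 0},
  {"dx": 0,"dy": -0.0085,"dz": 0,"twist": 0},
])

```text
t: 4.9
eef_pos: [465.8, 21.9, 110.2]
tcp_rot: [3.141, 0.0, 3.091]
ft_force: [-0.0, 0.0, -1.9]
opening: 0.59
```

```bash
python3 -c "
from h import *
a,_=snap('side','s3');b,_=snap('top','t3')
go(464.7,19.7,32,3.0916)
A=cv2.resize(a[110:270,230:390],None,fx=3.4,fy=3.4);B=cv2.resize(b[150:270,240:400],None,fx=3.4,fy=3.4)
cv2.imwrite('pics/c3.png',np.vstack([A[:300],B[:300]])[:,:,::-1])"
python3 heads.py 3 "[464.7,19.7,110]" 3.0916
```

```text
t 5.0 [465.8  22.4 110.1] [ 3.141 -0.     3.092] op 56.2 F [ 0.  -0.1 -1.5]
dx 0.0010 dy -0.0028 dz 0.0781 twist 0.00
top 111 tip s 147.0
80 36.1 34.2 37.3 dz [ 3.1 21.7] 9
80 -32.6 -33.6 -31.0 dz [17.3 25.8] 8
100 38.5 36.4 41.1 dz [ 9. 26.] 12
100 -34.9 -37.8 -32.8 dz [ 7.9 25.9] 13
120 41.4 38.2 44.9 dz [12.3 28.7] 19
120 -38.0 -42.2 -34.5 dz [12.7 26.8] 19
140 44.0 40.4 48.5 dz [ 4.3 29.7] 14
140 -41.0 -44.3 -36.6 dz [13.1 26.2] 17
side 523 tip s 144.5
60 33.3 28.4 36.4 dz [ 0.  20.6] 41
60 -31.4 -35.3 -28.3 dz [ 0.  22.3] 44
80 36.0 30.8 42.1 dz [-0.7 20.5] 41
80 -33.2 -37.1 -30.3 dz [-0.7 21.3] 41
100 38.0 35.1 44.4 dz [-0.4 22.9] 45
100 -36.1 -41.6 -32.6 dz [-0.4 24.6] 42
120 41.1 35.0 46.2 dz [-2.8 24.5] 52
120 -39.4 -46.7 -35.3 dz [-0.3 25.2] 50
140 43.6 36.7 50.7 dz [-1.  24.5] 37
140 -41.6 -45.5 -37.6 dz [-3.9 24.3] 46
```

View pics/c3.png

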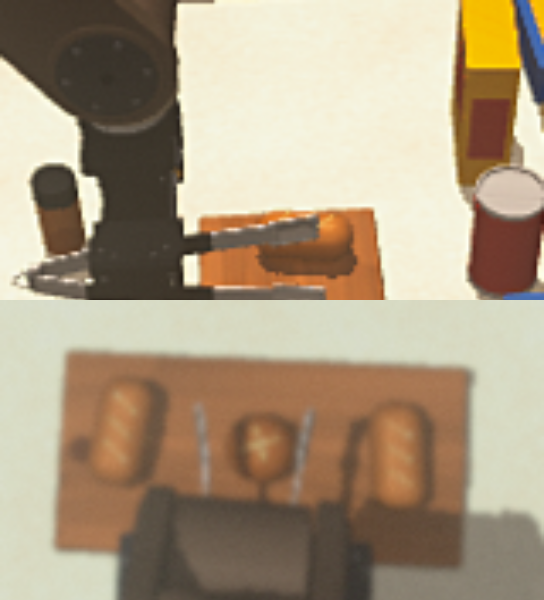

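The round roll sits between the heads: lower view, roll at (264,447), heads at (205,450) and (305,450). It is a few mm to the right of their middle, so I'll shift −5 mm in y and descend.

Call:
carry_out([
  {"dx": 0.001,"dy": -0.003,"dz": 0.01,"twist": 0},
  {"dx": 0.001,"dy": -0.0045,"dz": 0.025,"twist": 0},
  {"dx": 0.001,"dy": -0.0045,"dz": 0.04,"twist": 0},
  {"dx": 0.001,"dy": -0.0045,"dz": 0.055,"twist": 0},
  {"dx": 0.001,"dy": -0.0045,"dz": 0.062,"twist": 0},
])

```text
t: 5.5
eef_pos: [463.9, 17.6, 46.5]
tcp_rot: [3.141, -0.002, 3.091]
ft_force: [0.3, 0.5, -1.2]
opening: 0.591
```

Call:
carry_out([
  {"dx": 0,"dy": 0,"dz": 0.006,"twist": 0},
  {"dx": 0,"dy": 0,"dz": 0.012,"twist": 0},
  {"dx": 0,"dy": 0,"dz": 0.016,"twist": 0},
  {"dx": 0,"dy": 0,"dz": 0.016,"twist": 0},
])

```text
t: 5.9
eef_pos: [464.5, 17.2, 31.8]
tcp_rot: [3.141, -0.0, 3.091]
ft_force: [0.7, -0.3, -1.1]
opening: 0.588
```

```bash
python3 -c "
from h import *
a,_=snap('side','s4');b,_=snap('top','t4')
go(464.7,17,32,3.0916)
A=cv2.resize(a[150:270,270:370],None,fx=5,fy=5);B=cv2.resize(b[160:240,250:390],None,fx=4,fy=4)
A=A[:,:500];cv2.imwrite('pics/c4.png',np.vstack([A[100:420],B[:,:500][:280]])[:,:,::-1])"
```

```text
t 6.0 [464.7  17.1  32.3] [3.142 0.    3.09 ] op 56.5 F [-0.2  0.3 -0.7]
dx -0.0000 dy -0.0001 dz 0.0003 twist -0.07
```

View pics/c4.png

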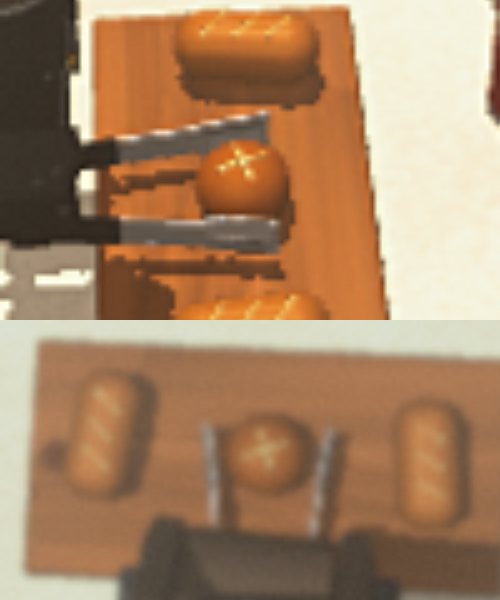

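The heads straddle the roll evenly: lower view, tips at (207,425) and (330,432), roll centre (268,452). Closing.

Call:
carry_out([
  {"dx": 0,"dy": 0,"dz": 0,"twist": 0},
  {"dx": 0,"dy": 0,"dz": 0,"twist": 0},
  {"dx": 0,"dy": 0,"dz": 0,"twist": 0},
  {"dx": 0,"dy": 0,"dz": 0,"twist": 0},
  {"dx": 0,"dy": 0,"dz": 0,"twist": 0},
], grip=0.046)

```text
t: 6.5
eef_pos: [464.6, 17.2, 32.2]
tcp_rot: [3.142, 0.0, 3.09]
ft_force: [-0.3, 0.2, -1.3]
opening: 0.485
```

Call:
carry_out([
  {"dx": 0,"dy": 0,"dz": 0,"twist": 0},
  {"dx": 0,"dy": 0,"dz": 0,"twist": 0},
  {"dx": 0,"dy": 0,"dz": 0,"twist": 0},
  {"dx": 0,"dy": 0,"dz": 0,"twist": 0},
  {"dx": 0,"dy": 0,"dz": 0,"twist": 0},
], grip=0.03)

```text
t: 7.0
eef_pos: [464.6, 17.2, 32.1]
tcp_rot: [3.142, 0.0, 3.09]
ft_force: [0.2, 0.9, -1.2]
opening: 0.472
```

Call:
carry_out([
  {"dx": 0,"dy": 0,"dz": 0,"twist": 0},
  {"dx": 0,"dy": 0,"dz": 0,"twist": 0},
  {"dx": 0,"dy": 0,"dz": 0,"twist": 0},
])

```text
t: 7.3
eef_pos: [464.6, 17.2, 32.1]
tcp_rot: [3.142, 0.0, 3.09]
ft_force: [0.3, 0.1, -0.8]
opening: 0.47
```

The fingers stopped at 44.7 mm, which matches "closed on the roll". Lifting gently.

Call:
carry_out([
  {"dx": 0,"dy": 0,"dz": -0.003,"twist": 0},
  {"dx": 0,"dy": 0,"dz": -0.009,"twist": 0},
  {"dx": 0,"dy": 0,"dz": -0.017,"twist": 0},
  {"dx": 0,"dy": 0,"dz": -0.027,"twist": 0},
  {"dx": 0,"dy": 0,"dz": -0.037,"twist": 0},
])

```text
t: 7.8
eef_pos: [464.6, 17.2, 70.2]
tcp_rot: [3.142, 0.0, 3.09]
ft_force: [1.0, -0.2, -1.7]
opening: 0.471
```

Call:
carry_out([
  {"dx": 0,"dy": 0,"dz": -0.012,"twist": 0},
  {"dx": 0,"dy": 0,"dz": -0.026,"twist": 0},
  {"dx": 0,"dy": 0,"dz": -0.041,"twist": 0},
  {"dx": 0,"dy": 0,"dz": -0.056,"twist": 0},
  {"dx": 0,"dy": 0,"dz": -0.071,"twist": 0},
])

```text
t: 8.3
eef_pos: [464.4, 17.2, 141.5]
tcp_rot: [3.142, 0.001, 3.091]
ft_force: [0.5, -0.2, -2.3]
opening: 0.472
```

Call:
carry_out([
  {"dx": 0,"dy": 0,"dz": -0.015,"twist": 0},
  {"dx": 0,"dy": 0,"dz": -0.03,"twist": 0},
  {"dx": 0,"dy": 0,"dz": -0.045,"twist": 0},
  {"dx": 0,"dy": 0,"dz": -0.055,"twist": 0},
  {"dx": 0,"dy": 0,"dz": -0.06,"twist": 0},
])

```text
t: 8.8
eef_pos: [464.6, 17.2, 201.4]
tcp_rot: [3.142, 0.002, 3.09]
ft_force: [0.4, -0.2, -1.6]
opening: 0.473
```

```bash
python3 -c "
from h import *
a,_=snap('side','s5')
go(362,-344,205,2.64)
cv2.imwrite('pics/c5.png',cv2.resize(a[80:280,200:400],None,fx=2.5,fy=2.5)[:,:,::-1])"
```

```text
t 8.85 [464.7  17.1 201.4] [-3.142e+00  2.000e-03  3.090e+00] op 45.0 F [ 0.   0.3 -1. ]
dx 0.0841 dy -0.3659 dz -0.0036 twist 25.81
```

View pics/c5.png

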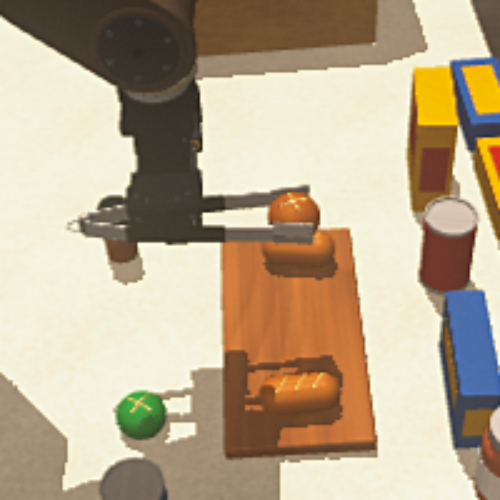

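The roll hangs between the heads at crop (293,212), clear of the board, and the board's centre is empty. Now carrying it to the carton, with gentle acceleration.

Call:
carry_out([
  {"dx": 0.002,"dy": -0.008,"dz": -0.001,"twist": 0.5},
  {"dx": 0.005,"dy": -0.024,"dz": -0.002,"twist": 2},
  {"dx": 0.01,"dy": -0.047,"dz": -0.003,"twist": 3.5},
  {"dx": 0.016,"dy": -0.074,"dz": -0.004,"twist": 5.5},
  {"dx": 0.022,"dy": -0.102,"dz": -0.004,"twist": 7.5},
])

```text
t: 9.35
eef_pos: [436.5, -84.7, 203.6]
tcp_rot: [3.141, -0.001, 2.958]
ft_force: [0.4, 0.2, -2.2]
opening: 0.476
```

```bash
python3 -c "
from h import *
go(367,-344,205,2.64)"
```

```text
t 9.35 [436.5 -84.7 203.6] [ 3.141e+00 -1.000e-03  2.958e+00] op 45.2 F [ 0.4  0.2 -2.2]
dx 0.0211 dy -0.2677 dz -0.0014 twist 18.24
```

Call:
carry_out([
  {"dx": 0.002,"dy": -0.028,"dz": -0.001,"twist": 2},
  {"dx": 0.004,"dy": -0.056,"dz": -0.001,"twist": 4},
  {"dx": 0.007,"dy": -0.084,"dz": -0.001,"twist": 6},
  {"dx": 0.009,"dy": -0.112,"dz": -0.001,"twist": 8},
  {"dx": 0.011,"dy": -0.14,"dz": -0.001,"twist": 10},
])

```text
t: 9.85
eef_pos: [400.1, -220.6, 204.5]
tcp_rot: [3.141, -0.001, 2.783]
ft_force: [0.4, 0.0, -2.2]
opening: 0.478
```

```bash
python3 -c "
from h import *
go(367,-344,205,2.64)"
```

```text
t 9.85 [ 400.1 -220.6  204.5] [ 3.141e+00 -1.000e-03  2.783e+00] op 45.4 F [ 0.4  0.  -2.2]
dx -0.0123 dy -0.1272 dz -0.0005 twist 8.19
```

Call:
carry_out([
  {"dx": -0.003,"dy": -0.028,"dz": 0,"twist": 2},
  {"dx": -0.006,"dy": -0.054,"dz": 0,"twist": 4},
  {"dx": -0.008,"dy": -0.077,"dz": 0,"twist": 5.5},
  {"dx": -0.01,"dy": -0.096,"dz": 0,"twist": 6.5},
  {"dx": -0.011,"dy": -0.111,"dz": 0,"twist": 7.5},
])

```text
t: 10.35
eef_pos: [371.8, -328.3, 204.4]
tcp_rot: [3.141, -0.001, 2.652]
ft_force: [0.3, -0.3, -1.8]
opening: 0.47
```

Call:
carry_out([
  {"dx": -0.001,"dy": -0.009,"dz": 0,"twist": 0.5},
  {"dx": -0.001,"dy": -0.014,"dz": 0,"twist": 0.7},
  {"dx": -0.001,"dy": -0.016,"dz": 0,"twist": 0.7},
  {"dx": -0.001,"dy": -0.016,"dz": 0,"twist": 0.7},
  {"dx": -0.001,"dy": -0.016,"dz": 0,"twist": 0.7},
])

```text
t: 10.85
eef_pos: [366.3, -341.3, 205.1]
tcp_rot: [3.141, -0.0, 2.643]
ft_force: [-0.8, 0.8, -2.3]
opening: 0.471
```

```bash
python3 -c "
from h import *
a,da=snap('side','s6');b,db=snap('top','t6')
go(367,-344,205,2.64)
for n,p,d in(('side',a,da),('top',b,db)):
    P=pts(n,d);h=cv2.cvtColor(p,cv2.COLOR_RGB2HSV)
    k=(d>0)&(P[...,2]>180)&(P[...,2]<250)&(abs(P[...,0]-479)<60)&(abs(P[...,1]+405)<60)&(h[...,0]<20)&(h[...,1]>110)
    q=P[k];print(n,k.sum(),q.min(0).round(),q.max(0).round(),q.mean(0).round())
cv2.imwrite('pics/c6.png',np.hstack([cv2.resize(a[190:400,180:360],(400,467)),cv2.resize(b[150:310,390:530],(400,457))[:457] if 0 else cv2.resize(b[150:310,390:530],(400,467))])[:,:,::-1])"
```

```text
t 10.95 [ 366.3 -341.3  205.2] [3.141 0.    2.643] op 45.0 F [-0.2 -1.1 -1.7]
dx -0.0019 dy -0.0020 dz 0.0002 twist 0.15
side 534 [ 446. -437.  202.] [ 505. -357.  236.] [ 479. -408.  226.]
top 390 [ 451. -428.  205.] [ 502. -376.  241.] [ 475. -399.  228.]
```

View pics/c6.png

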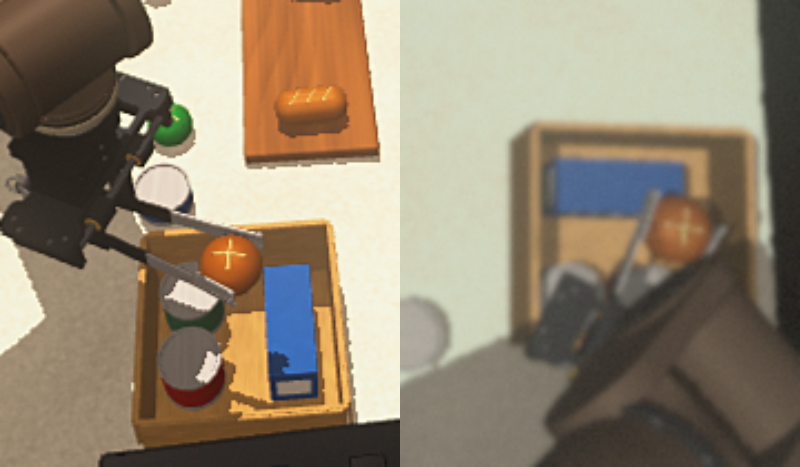

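The roll hangs in the tongs at about (477,−402), centre around 214 mm up, right over the carton's middle (479,−405). The fingers and arm are well clear of it. Handing in.

Call:
carry_out([
  {"dx": 0,"dy": 0,"dz": 0,"twist": 0},
  {"dx": 0,"dy": 0,"dz": 0,"twist": 0},
  {"dx": 0,"dy": 0,"dz": 0,"twist": 0},
])

```text
t: 11.25
eef_pos: [366.2, -341.7, 205.1]
tcp_rot: [3.142, 0.0, 2.642]
ft_force: [0.4, 0.3, -1.6]
opening: 0.475
```

```bash
python3 -c "
from h import *
go(367,-344,205,2.64);print(job_done())"
```

```text
t 11.25 [ 366.2 -341.7  205.1] [3.142 0.    2.642] op 45.2 F [ 0.4  0.3 -1.6]
dx -0.0018 dy -0.0017 dz 0.0001 twist 0.12
the job is handed in; nothing more can be done
None
```

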